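# Fish a dropped indicator vial out from between two stacks

### The arm

A 7-joint arm with a two-finger parallel gripper is mounted at the origin on a cart in front of the work surface, level with it; the furniture and walls round the work are solid. World frame = base frame: x ahead of the robot, y to its left, z up, the work surface at z = 0. Lengths are in m, angles in rad, forces in N, time in s.
With the tool pointing down it reaches from about 0.4 to 0.85 m from the base axis. Payload 10.4 kg.
Tool frame: the origin (TCP) lies midway between the tips of the shut fingers; the grasp point (between the pads) lies 19 mm behind it (manip.tcp_to_grasp is the distance from the TCP to the grasp point, in m); z points along the fingers, y is the line along which they close (so a half turn about z gives the same grasp; the last joint's range is limited). The gripper opens to 85 mm and grips with 20 to 120 N. Pads are 22 mm wide; open, the fingers measure 114 mm over their backs; the gripper's body (76 mm by 85 mm) begins 54 mm behind the grasp point. The pads swing forward as they close: fully open they stand 13 mm farther back than shut.
Start: joints at [1.27, 0.332, -0.065, 1.46, 0.022, 1.35, -0.088], TCP at [0.171, -0.601, 0.231] pointing down, gripper open.
Joint ranges: [-2.6, 2.6], [-0.5, 2.12], [-1.47, 1.34], [0.16, 2.42], [-1.27, 4.41], [0.06, 2.06], [-2.6, 2.6]. Speed limits (rad/s): [2.22, 2.22, 2.79, 2.79, 3.14, 3.14, 3.14].

### API

Orientations are given as a unit quaternion [x, y, z, w].
In Python, from workcell import manip gives the robot as it stands.
- The arm moves only by the shell command python3 -m jog 'ROWS' [FORCE]. ROWS is a JSON object of lists of equal length, an entry for each row: "offset": the shift along the world's x, y, z in m, a list of three; "yaw": the turn about the world's z in degrees; "jaw": the closure, from 0 (fully open) to 1 (shut). A call has 1 to 20 rows; each row shifts and turns the commanded pose from where the row before left it; what a row does not reach is not made up. A row lasts 1/12 s, in which the tool goes at most 41.7 mm and 7.16 degrees, less where a joint would pass 70% of its speed; a pose out of reach is approached as far as the arm can. A call is refused whole if a number of a shift passes 0.0417 or a number of a turn 7.16, either way. A call with a gripper value outside its range is refused whole. The fingers move at their own pace and stop on an object; FORCE is the grip in N (left out, the last holds). Time passes only in rows, so rows that do not move let the fingers close. It gives the time, the measured TCP pose, the force, the opening and the grip force at its end, in the units of the state.
- manip.get_obs(): the state, without advancing time (a new reading comes with each control period).
- manip.camera(name): name is "side" or "top" or "wrist"; returns a dict with "frame" (420x560x3 uint8, red, green, blue), "camera_matrix" (3x3 intrinsics, pixels), "eye" and "attitude" of the camera in the world; the wrist camera has in their place "hand_eye" (4x4, takes a point from camera to tool coordinates, whose origin is the TCP and whose axes are the flange's). Camera axes: x right, y up, looking along -z (the intrinsics and any distortion apply to the point x, -y, -z); pixel columns grow to the right and rows downward; lengths in m; the calibration is good to about 2 mm. A picture is of the moment at which its call begins: read the wrist's pose just before it. There is no depth.
- manip.hand_in(): hands the job in; it is judged then, once.
Trained networks look in a picture, given as the dict that the camera call returned (one of the last four; its "shot" number tells which), for a name from the list of things; names that differ only in an ending like _2 or _b are one class to them, and where a whole thing is asked for, a point or a joint stands for the part that bears it (a point fixed in the world has none). Each returns a list of dicts, best first, with "score" (0 to 1); they miss things now and then, are a little off and sometimes report something else, mostly with a low value. They report only what shows in the picture. A call takes as long as a camera call. They do not tell look-alikes from the thing itself.
- manip.masks_of(picture, name): "region" (420x560 bool, what is visible of it).
- manip.tip_of(picture, name): "at" ([x, y, z] in m, in world coordinates, good to about 4 mm: a listed point, or the origin of a listed thing).
The state is a dict: "clock": time; "joint_pos": joint angles; "joint_velocities": joint speeds; "tau": joint torques, N m; "position": TCP position; "ee_rot": TCP orientation; "ft_force": force on the tool from outside, world axes, zero at the start; "torque": the same for the moment, N m; "grip_width": opening from 0.0 (shut) to 1.0 (fully open); "grasp_force": force on a finger pad.
Only numpy, scipy, OpenCV 4.12 (cv2) and the standard library are available. Lean on these libraries where they do the work, as an engineer would, in place of code of your own. Each camera call takes 0.05 s, during which the arm holds its last target. There are 200 camera calls.

### The job

The small yellow indicator vial with the green cap has rolled down the narrow gap between the wire baskets and the blue-lidded container, where the gripper does not fit. Lift the reaching hook out of its cradle (only its bare rod can be gripped there), lay it down on the worktop and take it again by the black handle so that it reaches, then draw the vial out of the gap onto the open worktop with it. Lay the hook down on the open worktop, put the vial gently into the empty steel gallipot, which stays upright, and leave the two vials in the rack and the white sample cup where they are.

Things in the scene. Friction and masses are not known exactly. Their poses are not given: they have to be found in the camera images.
- stacks: Two fixed stacks side by side: wire baskets (141 mm high) and an aluminium container with blue lid (147 mm high). Origin: worktop level, middle of the mouth of the gap between them; x runs along the gap's middle into it, y to the baskets, z up. Gap: y -27 to +27 mm, open on top and at both ends. Stacks: x 0 to 170 mm, each 120 mm wide. The mouth faces the robot's right.
- lost_vial: Indicator vial lying on its side in the gap, its middle 90 to 115 mm in from the mouth: yellow body, green cap, 17 mm across, 47 mm long, 30 g; it slides or rolls easily. Origin: centre of its foot; its z axis runs from foot to cap (level while it lies), up to about 18 degrees off the gap's line.
- vial_mid (a point): The middle of the yellow vial: on its axis, halfway along (8.5 mm above the surface it lies on).
- hook: Loose reaching hook, 120 g. Origin: middle of the black handle (110 x 18 x 14 mm) on its axis; x along the rod to the hooked end, z up. Bare steel rod, 9 mm thick, x 55 to 210 mm; its end is bent down at a right angle into a flat wire eye across the rod: x 212, y -17 to 17, down to z -36 mm, wire 6 mm. Centre of mass about x 38 mm.
- hook_shaft (a point): A point on the bare rod's axis, 35 mm in front of the handle (hook frame x = 90 mm): the place to lift it out of the cradle. Held here it is too short for the gap; held by the handle it reaches.
- hook_foot (a point): Middle of the lower edge of the wire eye (hook frame x 212, z -36 mm). Laid on the worktop the hook stands steady on this edge and on the handle's rear end, nose up by 0.11 rad, its origin 13 mm up; the last 60 mm of rod then pass just clear above a lying vial.
- cradle: Fixed white cradle: base plate 150 x 86 x 8 mm with a trough, 54 mm high. Origin: centre of its underside; x along the trough to its open front, z up. Trough: x -65 to 63 mm, 23 mm wide inside, floor at z 36, walls 8 mm thick. The hook starts with its whole handle level in it, too deep for fingers (hook origin at x 2, z 43 mm); the rod stands out over the front.
- pot: Loose empty steel gallipot (open bowl), 74 mm across the rim, 34 mm high, 48 mm across the foot, 60 g. Origin: centre of its underside, z up. Inside about 45 mm wide at the floor and 68 mm at the rim.
- vial_a: Bystander: a light violet vial with a blue cap standing on the white rack. Origin: centre of its foot.
- vial_b: Bystander: a purple vial with a blue cap standing on the white rack. Origin: centre of its foot.
- cup: Bystander: a white sample cup with a white lid, 69 mm wide, 70 mm high. Origin: centre of its underside.
Mind the look-alikes: they are no part of the job. Leave any orange look-alike of the pot alone.

How it is judged:
On the way, in this order (a step that is already met when the one before it is completed fails the run):
1. the hook, lifted out of its cradle, lies released on the worktop while the vial is still in the gap (height (world z) of hook_foot below 0.008 m and height (world z) of hook below 0.024 m and horizontal distance between hook and cradle above 0.08 m and contact force between the fingers and hook below 0.05 N and linear speed of hook below 0.03 m/s and x of vial_mid in the frame of stacks above 0.03 m), for 0.1 s.
2. the hook, held by its handle, touches the vial in the gap (distance between the grasp point and hook below 0.075 m and contact force between hook and lost_vial above 0.02 N and x of vial_mid in the frame of stacks above 0.03 m).
3. the vial is out of the gap, still lying on the worktop (x of vial_mid in the frame of stacks below -0.025 m and height (world z) of vial_mid below 0.02 m), for 0.1 s.
At the end, for the whole second after the job is handed in: The vial rests in the upright gallipot (its middle within 32 mm of the gallipot's centre line, under 36 mm above its underside), and the hook lies on the worktop (eye within 12 mm, handle within 30 mm of it) with its eye in front of the gap's mouth (horizontal distance between vial_mid and pot below 0.032 m and z of vial_mid in the frame of pot between 0.004 and 0.036 m and angle between pot's own z axis and vertical below 0.15 rad and height (world z) of pot below 0.01 m and linear speed of lost_vial below 0.03 m/s and height (world z) of hook_foot below 0.012 m and height (world z) of hook below 0.03 m and x of hook_foot in the frame of stacks below 0 m); the robot touches nothing.
It fails at once if a vial in the rack or the sample cup is moved by more than 30 mm (distance of any of vial_a, vial_b, cup from where it was at the start of the episode above 0.03 m).
It fails at once if the gallipot is tipped (angle between pot's own z axis and vertical above 0.6 rad).
It fails at once if the vial is dropped or flung (faster than 1.2 m/s) (linear speed of lost_vial above 1.2 m/s).
It also fails if it takes over 64 s, if anything falls off the work surface, if the arm or the gripper's body presses on something with over 40 N, if the wrist force passes 120 N, or if a joint passes its speed limit or range.

## Working session

There is one attempt and no reset: what is moved stays moved. The work goes in short steps, Python scripts to look and compute and a shell command to move; the robot and the scene stay as the last step left them, time stands still between calls to the robot, and variables do not carry over. Pictures are saved under pics/ and viewed, at most 12 in all, crops included, and the job is handed in when it is done.

```bash
ls; mkdir -p pics; cat > h.py <<'E'
import numpy as np, cv2
from workcell import manip
def save(p,n,crop=None,scale=1):
    f=p["frame"][:,:,::-1]
    if crop: f=f[crop[1]:crop[3],crop[0]:crop[2]]
    cv2.imwrite(f"pics/{n}.png",cv2.resize(f,None,fx=scale,fy=scale,interpolation=cv2.INTER_CUBIC))
def R(p):
    a=np.array(p["attitude"],float)
    if a.shape==(3,3): return a
    from scipy.spatial.transform import Rotation
    return Rotation.from_quat(a).as_matrix()
def plane(p,uv,z):
    K=np.array(p["camera_matrix"]);d=np.linalg.inv(K)@[uv[0],uv[1],1];d=R(p)@[d[0],-d[1],-d[2]]
    e=np.array(p["eye"]);return e+d*(z-e[2])/d[2]
def proj(p,X):
    c=R(p).T@(np.array(X)-p["eye"]);q=np.array(p["camera_matrix"])@[c[0],-c[1],-c[2]];return q[:2]/q[2]
E
python3 - <<'E'
from h import *
np.set_printoptions(precision=4,suppress=True)
for c in("top","side"):
    p=manip.camera(c); save(p,c+"0")
    print(c,{k:p[k] for k in p if k!="frame"})
    for n in("stacks","lost_vial","vial_mid","hook","hook_shaft","hook_foot","cradle","pot","vial_a","cup"):
        print(n,[(np.round(d["at"],4).tolist(),round(d["score"],2),np.round(proj(p,d["at"])).tolist()) for d in manip.tip_of(p,n)[:3]])
o=manip.get_obs();print(o)
E
```

```text
pics
top {'camera_matrix': array([[395.9456,   0.    , 278.1107],
       [  0.    , 395.9456, 214.1215],
       [  0.    ,   0.    ,   1.    ]]), 'eye': array([ 0.4846, -0.0598,  1.0007]), 'attitude': array([ 0.0553, -0.0371, -0.703 ,  0.7081]), 'shot': 1}
stacks [([0.5576, 0.0882, 0.0051], 0.75, [230.0, 237.0]), ([0.4676, -0.3579, -0.0008], 0.42, [408.0, 274.0]), ([0.5632, -0.3666, 0.0379], 0.2, [415.0, 235.0])]
lost_vial [([0.5627, -0.3644, 0.0397], 0.69, [415.0, 235.0]), ([0.6985, -0.0824, 0.0187], 0.3, [298.0, 181.0]), ([0.6961, -0.1196, 0.0201], 0.2, [312.0, 182.0])]
vial_mid [([0.6034, 0.177, 0.0076], 0.55, [195.0, 218.0])]
hook [([0.4713, -0.359, 0.043], 0.56, [414.0, 273.0])]
hook_shaft [([0.5585, -0.3641, 0.0396], 0.7, [415.0, 236.0])]
hook_foot [([0.6809, -0.3708, 0.004], 0.96, [411.0, 189.0])]
cradle [([0.4671, -0.3561, -0.0029], 0.6, [407.0, 274.0])]
pot [([0.6163, -0.292, 0.0029], 0.91, [380.0, 214.0]), ([0.5901, -0.1837, 0.0004], 0.71, [337.0, 225.0])]
vial_a [([0.6972, -0.0783, 0.0211], 0.48, [296.0, 181.0]), ([0.6958, -0.1189, 0.0209], 0.45, [312.0, 182.0])]
cup [([0.
[... 773 characters left out ...]
0])]
vial_a [([0.6957, -0.1148, 0.0232], 0.62, [254.0, 208.0]), ([0.6916, -0.082, 0.0163], 0.38, [250.0, 217.0])]
cup [([0.6937, -0.0814, 0.021], 0.57, [249.0, 215.0])]
{'clock': 1.1, 'joint_pos': array([ 1.2704,  0.3322, -0.0647,  1.4601,  0.0216,  1.3499, -0.0885]), 'joint_velocities': array([ 0.0002, -0.0015, -0.0005, -0.0002, -0.0006,  0.    , -0.0002]), 'tau': array([  0.0007, -62.5233,   0.0491, -39.1831,   0.0165,   0.0017,
         0.    ]), 'position': array([ 0.1714, -0.6011,  0.2314]), 'ee_rot': array([0.9904, 0.1384, 0.    , 0.0001]), 'ft_force': array([ 0.4848,  0.8957, -0.0405]), 'torque': array([ 0.0278, -0.0253,  0.0359]), 'grasp_force': 0.0, 'grip_width': 0.9970695062446042}
```

View pics/top0.png

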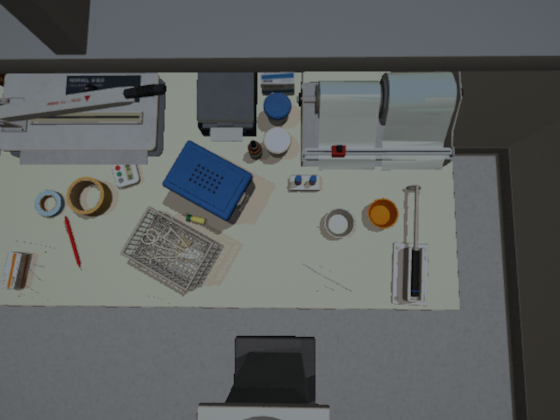

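View pics/side0.png

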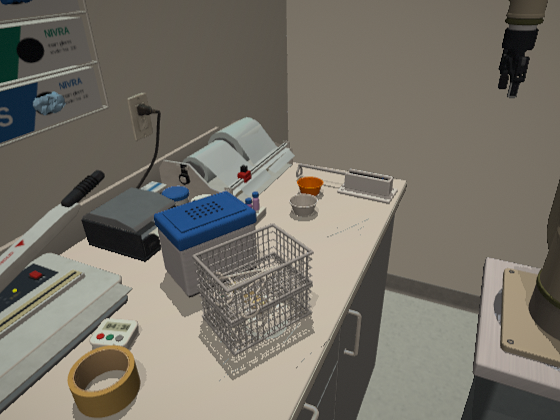

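Top view: the yellow vial with its green cap is at (196,219), between the baskets (172,250) and the blue-lidded container (208,180). The hook is in the cradle at right (415,273), with its eye at (413,188). There are two pots: a steel-grey one at (338,224) and an orange one at (382,214). The description says steel, so (338,224) is the one meant. The sample cup is the white lid at (277,141), and the rack vials are at (298,181) and (312,182). I'll refine the poses and confirm with an enlarged crop.

```bash
python3 - <<'E'
from h import *
np.set_printoptions(precision=4,suppress=True)
p=manip.camera("top"); save(p,"crop1",(120,130,420,330),2.6)
def quad(m,z):
    m=m.astype(np.uint8); r=cv2.minAreaRect(cv2.findNonZero(m)); return r
def blob(m):
    n,l,s,c=cv2.connectedComponentsWithStats(m.astype(np.uint8)); i=1+np.argmax(s[1:,4]); return l==i
hsv=cv2.cvtColor(p["frame"],cv2.COLOR_RGB2HSV)
lid=cv2.inRange(hsv,(105,150,60),(125,255,255))>0; lid[:, :150]=0;lid[:,265:]=0; lid[:130]=0;lid=blob(lid)
pts=cv2.findNonZero(lid.astype(np.uint8)).reshape(-1,2)
W=np.array([plane(p,q,.147)[:2] for q in pts]).astype(np.float32)
r=cv2.minAreaRect(W); print("lid",r, cv2.boxPoints(r))
for d in manip.masks_of(p,"stacks")[:2]:
    m=d["region"];print("stk",d["score"],m.sum(),np.argwhere(m).min(0),np.argwhere(m).max(0))
for n,lo,hi in(("yel",(22,120,90),(33,255,255)),("grn",(45,100,30),(85,255,200))):
    m=cv2.inRange(hsv,lo,hi)>0; m[:200]=0;m[235:]=0;m[:,:175]=0;m[:,215:]=0
    a=np.argwhere(m)[:,::-1]; print(n,len(a),a.mean(0) if len(a) else 0, plane(p,a.mean(0),.0085) if len(a) else 0)
for uv in((123,255),(153,210),(221,248),(190,292)): print(uv,plane(p,uv,.141))
print("hook", [plane(p,uv,z) for uv,z in(((415,187),.043),((417,240),.043),((415,297),.048))])
for c in("top","side"):
    q=manip.camera(c)
    for n in("stacks","vial_mid","hook","hook_shaft","hook_foot","pot"): print(n,[(np.round(d["at"],4).tolist(),round(d["score"],2)) for d in manip.tip_of(q,n)[:2]])
E
```

```text
lid ((0.6732160449028015, 0.12112601101398468), (0.16600166261196136, 0.11601664870977402), 61.489864349365234) [[0.5826 0.0759]
 [0.6846 0.0205]
 [0.7638 0.1664]
 [0.6619 0.2217]]
stk 0.96 9195 [141 121] [290 255]
yel 25 [197.36 220.16] [0.5984 0.1711 0.0085]
grn 19 [188.0526 217.3158] [0.6055 0.1951 0.0085]
(123, 255) [0.5057 0.3007 0.141 ]
(153, 210) [0.6052 0.2397 0.141 ]
(221, 248) [0.5226 0.0864 0.141 ]
(190, 292) [0.4279 0.1506 0.141 ]
hook [array([ 0.6791, -0.3682,  0.043 ]), array([ 0.5497, -0.3683,  0.043 ]), array([ 0.4158, -0.3572,  0.048 ])]
stacks [([0.5617, -0.3643, 0.0376], 0.74), ([0.5564, 0.089, 0.002], 0.72)]
vial_mid [([0.603, 0.179, 0.0064], 0.56)]
hook [([0.4724, -0.3592, 0.0423], 0.92)]
hook_shaft [([0.5564, -0.3682, 0.0391], 0.73)]
hook_foot [([0.6811, -0.3716, 0.0037], 0.56)]
pot [([0.6149, -0.2927, 0.0023], 0.98), ([0.5908, -0.1834, 0.0018], 0.79)]
stacks [([0.5583, 0.0907, 0.0012], 0.56)]
vial_mid []
hook [([0.4731, -0.3577, 0.042], 0.67)]
hook_shaft [([0.5615, -0.3587, 0.0417], 0.64)]
hook_foot [([0.6846, -0.3713, 0.0022], 0.64)]
pot [([0.5886, -0.1834, 0.0004], 0.76), ([0.6112, -0.2899, 0.0013], 0.6)]
```

View pics/crop1.png

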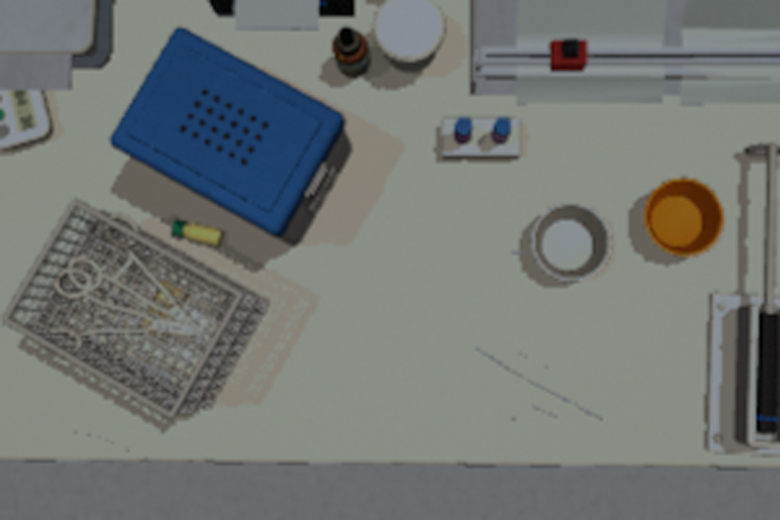

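The crop confirms it: the steel-grey bowl at crop (568,243) is the pot and the orange one is only a look-alike. The gap's yaw is about 61.5° and its mouth is at about (0.5575, 0.0895). The vial is about 100 mm in, near the centre line. Moving to above the hook's shaft.

```bash
python3 -m jog '{"offset":[[0.030,0.0182,-0.0062],[0.030,0.0182,-0.0062],[0.030,0.0182,-0.0062],[0.030,0.0182,-0.0062],[0.030,0.0182,-0.0062],[0.030,0.0182,-0.0062],[0.030,0.0182,-0.0062],[0.030,0.0182,-0.0062],[0.030,0.0182,-0.0062],[0.030,0.0182,-0.0062],[0.030,0.0182,-0.0062],[0.030,0.0182,-0.0062],[0.030,0.0182,-0.0062],[0,0,0],[0,0,0]],"yaw":[-1.5,-1.5,-1.5,-1.5,-1.5,-1.5,-1.5,-1.5,-1.5,-1.5,-1.5,-1.5,-1.5,0,0],"jaw":[0.45,0.45,0.45,0.45,0.45,0.45,0.45,0.45,0.45,0.45,0.45,0.45,0.45,0.45,0.45]}' 60
python3 - <<'E'
from h import *
o=manip.get_obs();print(o["position"],o["ee_rot"])
p=manip.camera("wrist");save(p,"w1");print(np.round(p["hand_eye"],3).tolist(),p["camera_matrix"])
for n in("hook","hook_shaft","hook_foot","cradle"): print(n,[(np.round(d["at"],4).tolist(),round(d["score"],2)) for d in manip.tip_of(p,n)[:2]])
E
```

```text
clock: 3.15
position: [0.5632, -0.3618, 0.1499]
ee_rot: [1.0, -0.029, -0.0, -0.001]
ft_force: [-0.5, -0.6, 0.3]
grip_width: 0.55
grasp_force: 0.0
[ 0.56321827 -0.36180515  0.14986413] [ 9.99576164e-01 -2.91012123e-02 -1.79516702e-04 -7.61264477e-04]
[[-0.0, 0.944, 0.33, 0.085], [1.0, -0.0, 0.0, -0.0], [0.0, 0.33, -0.944, -0.142], [0.0, 0.0, 0.0, 1.0]] [[342.91628184   0.         280.15530173]
 [  0.         342.91628184 210.77074804]
 [  0.           0.           1.        ]]
hook [([0.4682, -0.3611, 0.0454], 0.93)]
hook_shaft [([0.5651, -0.3638, 0.0437], 0.94)]
hook_foot [([0.6804, -0.3704, 0.0059], 0.58)]
cradle [([0.4678, -0.3569, 0.0032], 0.65)]
```

View pics/w1.png

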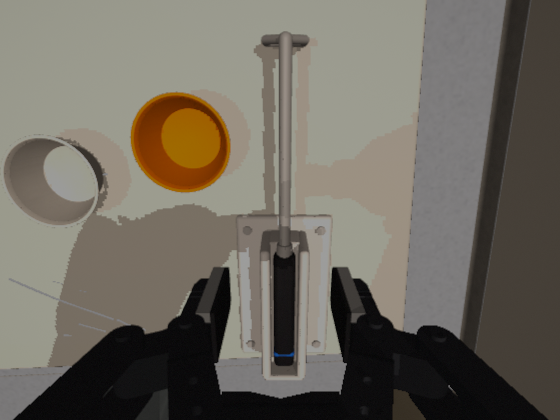

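Wrist view: the rod runs up column ~285, parallel to the tool, with the hand centred over it and the fingers clear of the orange bowl at (180,143). Descending to grip.

```bash
python3 -m jog '{"offset":[[0,-0.0025,-0.025],[0,0,-0.025],[0,0,-0.025],[0,0,-0.025],[0,0,-0.016],[0,0,-0.01],[0,0,0],[0,0,0],[0,0,0],[0,0,0],[0,0,0],[0,0,0.005],[0,0,0.01],[0,0,0.01],[0,0,0.015],[0,0,0.02],[0,0,0.02]],"yaw":[0,0,0,0,0,0,0,0,0,0,0,0,0,0,0,0,0],"jaw":[0.45,0.45,0.45,0.45,0.45,0.45,0.45,1,1,1,1,1,1,1,1,1,1]}' 90
python3 - <<'E'
from h import *
p=manip.camera("wrist");save(p,"w2")
for c in("wrist","side","top"):
    p=manip.camera(c)
    for n in("hook","hook_shaft","hook_foot"): print(n,[(np.round(d["at"],4).tolist(),round(d["score"],2)) for d in manip.tip_of(p,n)[:2]])
E
```

```text
clock: 4.82
position: [0.5613, -0.3669, 0.1065]
ee_rot: [1.0, -0.031, 0.0, 0.0]
ft_force: [0.3, -0.6, -1.5]
grip_width: 0.067
grasp_force: 87.8
hook []
hook_shaft [([0.5634, -0.3672, 0.1267], 0.76)]
hook_foot []
hook []
hook_shaft [([0.5558, -0.3628, 0.1236], 0.9)]
hook_foot [([0.683, -0.377, 0.0817], 0.56)]
hook [([0.4726, -0.361, 0.1211], 0.56), ([0.7879, -0.0321, -0.0021], 0.29)]
hook_shaft [([0.5572, -0.3667, 0.1164], 0.56)]
hook_foot [([0.6787, -0.3715, 0.0793], 0.61)]
```

```bash
python3 -m jog '{"offset":[[0,0,0.02],[0,0,0.02],[0,0.01,0.01],[-0.0083,0.03,0],[-0.0083,0.03,0],[-0.0083,0.03,0],[-0.0083,0.03,0],[-0.0083,0.03,0],[-0.0083,0.03,0],[-0.0083,0.03,0],[-0.0083,0.03,0],[-0.0083,0.03,0],[-0.0083,0.03,0],[0,0,0],[0,0,-0.02],[0,0,-0.03],[0,0,-0.03],[0,0,0]],"yaw":[0,0,0,6.5,6.5,6.5,6.5,6.5,6.5,6.5,6.5,6.5,6.5,0,0,0,0,0],"jaw":[1,1,1,1,1,1,1,1,1,1,1,1,1,1,1,1,1,1]}' 90
python3 - <<'E'
from h import *
for c in("wrist","side","top"):
    p=manip.camera(c); 
    if c!="wrist": save(p,c+"2")
    for n in("hook","hook_shaft","hook_foot"): print(n,[(np.round(d["at"],4).tolist(),round(d["score"],2)) for d in manip.tip_of(p,n)[:2]])
E
```

```text
clock: 6.97
position: [0.4747, -0.0563, 0.07]
ee_rot: [0.86, 0.511, -0.003, -0.002]
ft_force: [-1.8, 0.6, -1.5]
grip_width: 0.067
grasp_force: 88.1
hook []
hook_shaft [([0.4734, -0.0618, 0.0873], 0.86)]
hook_foot []
hook [([0.4366, -0.1357, 0.093], 0.79)]
hook_shaft [([0.4783, -0.0514, 0.0922], 0.77), ([0.6959, -0.0846, 0.0149], 0.72)]
hook_foot [([0.5417, 0.0475, 0.0545], 0.64)]
hook [([0.4388, -0.1395, 0.0923], 0.78)]
hook_shaft [([0.47, -0.3602, 0.0004], 0.63), ([0.5543, 0.093, 0.0033], 0.6)]
hook_foot [([0.5356, 0.0497, 0.0557], 0.55)]
```

```bash
python3 -m jog '{"offset":[[0,0,-0.025],[0,0,-0.015],[0,0,-0.008],[0,0,0]],"yaw":[0,0,0,0],"jaw":[1,1,1,1]}' 30
python3 -m jog '{"offset":[[0,0,0],[0,0,-0.004],[0,0,-0.004],[0,0,-0.004],[0,0,0]],"yaw":[0,0,0,0,0],"jaw":[1,1,1,1,1]}' 20
python3 -m jog '{"offset":[[0,0,0],[0,0,0],[0,0,0],[0,0,0],[0,0,0.01],[0,0,0.04],[0,0,0.04],[-0.0175,-0.033,0.02],[-0.0175,-0.033,0]],"yaw":[0,0,0,0,0,0,0,0,0],"jaw":[0.45,0.45,0.45,0.45,0.45,0.45,0.45,0.45,0.45]}' 20
python3 - <<'E'
from h import *
for c in("wrist","side","top"):
    p=manip.camera(c); save(p,c+"3")
    for n in("hook","hook_shaft","hook_foot","vial_mid"): print(n,[(np.round(d["at"],4).tolist(),round(d["score"],2)) for d in manip.tip_of(p,n)[:2]])
E
```

```text
clock: 7.9
position: [0.4772, -0.0568, 0.0253]
ee_rot: [0.86, 0.511, -0.001, -0.001]
ft_force: [0.2, 0.5, -0.9]
grip_width: 0.065
grasp_force: 88.1
clock: 8.32
position: [0.4787, -0.0571, 0.0146]
ee_rot: [0.86, 0.51, 0.0, 0.0]
ft_force: [0.5, 0.2, 2.1]
grip_width: 0.067
grasp_force: 88.8
clock: 9.07
position: [0.4468, -0.1218, 0.1301]
ee_rot: [0.858, 0.513, 0.003, 0.003]
ft_force: [1.1, -2.1, 0.3]
grip_width: 0.545
grasp_force: 0.0
hook []
hook_shaft [([0.4822, -0.0615, 0.0219], 0.88)]
hook_foot []
vial_mid []
hook [([0.437, -0.1361, 0.0105], 0.6), ([0.5924, -0.1857, 0.0003], 0.48)]
hook_shaft [([0.4783, -0.0548, 0.0231], 0.69), ([0.5403, 0.053, -0.0053], 0.19)]
hook_foot [([0.5386, 0.0498, -0.0042], 0.91)]
vial_mid []
hook [([0.6026, 0.176, 0.0064], 0.32)]
hook_shaft [([0.4776, -0.0593, 0.0203], 0.79)]
hook_foot [([0.5363, 0.0539, -0.0011], 0.75), ([0.5954, 0.1526, 0.0109], 0.65)]
vial_mid [([0.6041, 0.1781, 0.0096], 0.6)]
```

View pics/wrist3.png

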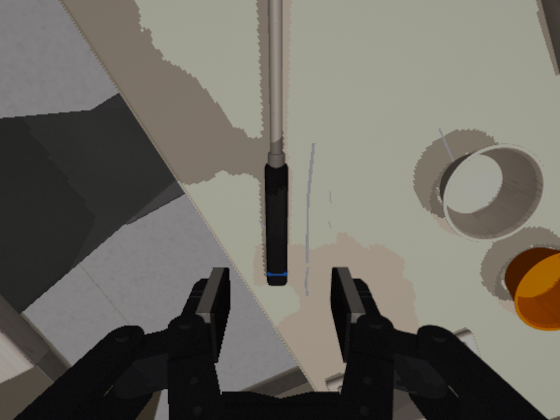

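The hook lies released on the worktop, handle in the wrist view at (277,163–285), aligned with the tool; the TCP is over hook x ≈ 18 mm. Regripping by the handle.

```bash
python3 -m jog '{"offset":[[-0.002,0.001,-0.03],[0,0,-0.03],[0,0,-0.03],[0,0,-0.02],[0,0,-0.01],[0,0,-0.005],[0,0,0],[0,0,0],[0,0,0],[0,0,0],[0,0,0],[0,0,0],[0,0,0]],"yaw":[0,0,0,0,0,0,0,0,0,0,0,0,0],"jaw":[0.45,0.45,0.45,0.45,0.45,0.45,0.45,1,1,1,1,1,1]}' 100
python3 -m jog '{"offset":[[0,0,0.01],[0,0,0.01],[0,0,0.015],[0,0,0.015],[0,0,0]],"yaw":[0,0,0,0,0],"jaw":[1,1,1,1,1]}' 100
python3 - <<'E'
from h import *
for c in("wrist","side","top"):
    p=manip.camera(c); save(p,c+"4")
    for n in("hook","hook_shaft","hook_foot","vial_mid","stacks"): print(n,[(np.round(d["at"],4).tolist(),round(d["score"],2)) for d in manip.tip_of(p,n)[:2]])
E
```

```text
clock: 10.9
position: [0.4427, -0.1217, 0.0009]
ee_rot: [0.86, 0.511, 0.001, 0.001]
ft_force: [-2.1, 1.0, 6.8]
grip_width: 0.185
grasp_force: 97.5
clock: 11.32
position: [0.4437, -0.1219, 0.053]
ee_rot: [0.86, 0.511, 0.002, 0.002]
ft_force: [0.5, 0.9, -1.3]
grip_width: 0.188
grasp_force: 98.0
hook [([0.4317, -0.139, 0.068], 0.77)]
hook_shaft [([0.4836, -0.0611, 0.0764], 0.73)]
hook_foot []
vial_mid []
stacks []
hook [([0.4327, -0.1345, 0.0606], 0.87)]
hook_shaft [([0.4749, -0.0547, 0.0669], 0.71)]
hook_foot [([0.537, 0.0515, 0.0446], 0.75)]
vial_mid []
stacks [([0.5599, 0.092, 0.0011], 0.74)]
hook []
hook_shaft [([0.4753, -0.0594, 0.0685], 0.74), ([0.5353, 0.0547, 0.0468], 0.63)]
hook_foot [([0.5334, 0.0573, 0.0446], 0.75), ([0.5543, 0.0901, 0.0018], 0.6)]
vial_mid [([0.6012, 0.1757, 0.0117], 0.51), ([0.5889, -0.1807, -0.0008], 0.34)]
stacks [([0.5587, 0.0915, 0.0004], 0.66)]
```

View pics/side4.png

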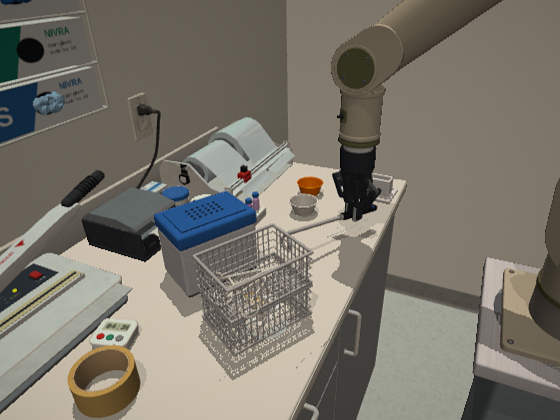

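The hook is held by its handle, clear of the worktop, with its nose at (293,232) in front of the gap. Its foot is at about z 45 mm, on the gap's line. Inserting above the vial.

```bash
python3 -m jog '{"offset":[[0.005,0.009,0],[0.0095,0.0175,0],[0.0095,0.0175,0],[0.0095,0.0175,0],[0.0095,0.0175,0],[0.0095,0.0175,0],[0.0095,0.0175,0],[0.0095,0.0175,0],[0.0095,0.0175,0],[0.005,0.009,0],[0,0,0],[0,0,0]],"yaw":[0,0,0,0,0,0,0,0,0,0,0,0],"jaw":[1,1,1,1,1,1,1,1,1,1,1,1]}' 100
python3 - <<'E'
from h import *
for c in("side","top"):
    p=manip.camera(c); save(p,c+"5",(140,140,280,310) if c=="top" else None,3 if c=="top" else 1)
    for n in("hook_shaft","hook_foot","vial_mid","stacks"): print(n,[(np.round(d["at"],4).tolist(),round(d["score"],2)) for d in manip.tip_of(p,n)[:2]])
E
```

```text
clock: 13.22
position: [0.5274, 0.0364, 0.0492]
ee_rot: [0.86, 0.511, -0.0, -0.0]
ft_force: [0.3, -1.3, -0.6]
grip_width: 0.182
grasp_force: 98.0
hook_shaft [([0.5598, 0.1046, 0.0673], 0.89)]
hook_foot [([0.5212, 0.0218, 0.0599], 0.69)]
vial_mid []
stacks [([0.5577, 0.0889, -0.0023], 0.62)]
hook_shaft []
hook_foot [([0.6182, 0.2088, 0.0472], 0.53)]
vial_mid []
stacks []
```

View pics/top5.png

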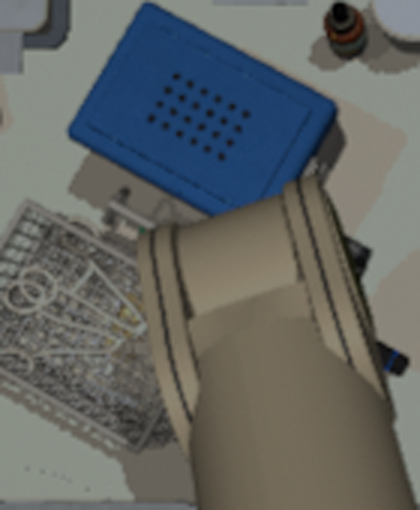

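The eye is at crop (128,212), past the green cap at (140,230). Going a few mm deeper, then lowering.

```bash
python3 -m jog '{"offset":[[0.002,0.0035,0],[0,0,-0.012],[0,0,-0.012],[0,0,-0.010],[0,0,-0.006],[0,0,0],[0,0,0]],"yaw":[0,0,0,0,0,0,0],"jaw":[1,1,1,1,1,1,1]}' 100
python3 - <<'E'
from h import *
for c in("side","top"):
    p=manip.camera(c); save(p,c+"6",(140,140,280,310) if c=="top" else None,3 if c=="top" else 1)
    for n in("hook_shaft","hook_foot","vial_mid"): print(n,[(np.round(d["at"],4).tolist(),round(d["score"],2)) for d in manip.tip_of(p,n)[:2]])
print(manip.get_obs()["ft_force"])
E
```

```text
clock: 14.3
position: [0.5293, 0.0402, 0.0087]
ee_rot: [0.86, 0.511, -0.0, -0.0]
ft_force: [-0.1, -0.6, -0.9]
grip_width: 0.186
grasp_force: 98.0
hook_shaft [([0.5607, 0.1077, 0.0308], 0.44)]
hook_foot []
vial_mid []
hook_shaft []
hook_foot [([0.6181, 0.215, 0.0062], 0.55)]
vial_mid [([0.6014, 0.1752, 0.0082], 0.61), ([0.699, -0.0826, 0.0188], 0.3)]
[ 0.05369947 -0.06164068 -2.57832169]
```

```bash
python3 -m jog '{"offset":[[0,0,-0.004],[-0.001,-0.0018,0],[-0.0019,-0.0035,0],[-0.0019,-0.0035,0],[-0.0029,-0.0053,0],[-0.0033,-0.0062,0],[-0.0033,-0.0062,0],[-0.0033,-0.0062,0],[-0.0033,-0.0062,0],[-0.0033,-0.0062,0],[-0.0033,-0.0062,0],[-0.0033,-0.0062,0],[-0.0033,-0.0062,0],[-0.0033,-0.0062,0],[-0.0033,-0.0062,0],[-0.0033,-0.0062,0],[-0.0033,-0.0062,0],[-0.0029,-0.0053,0],[-0.0019,-0.0035,0],[-0.001,-0.0018,0]],"yaw":[0,0,0,0,0,0,0,0,0,0,0,0,0,0,0,0,0,0,0,0],"jaw":[1,1,1,1,1,1,1,1,1,1,1,1,1,1,1,1,1,1,1,1]}' 100
python3 - <<'E'
from h import *
for c in("side","top"):
    p=manip.camera(c); save(p,c+"7",(140,140,280,310) if c=="top" else None,3 if c=="top" else 1)
    for n in("hook_shaft","hook_foot","vial_mid"): print(n,[(np.round(d["at"],4).tolist(),round(d["score"],2)) for d in manip.tip_of(p,n)[:2]])
E
```

```text
clock: 16.37
position: [0.4763, -0.0597, 0.0054]
ee_rot: [0.86, 0.51, -0.0, 0.0]
ft_force: [-0.9, 0.2, -1.0]
grip_width: 0.187
grasp_force: 98.0
hook_shaft [([0.5074, 0.008, 0.0279], 0.69)]
hook_foot [([0.5754, 0.1129, 0.0], 0.79)]
vial_mid []
hook_shaft [([0.5102, 0.0019, 0.0215], 0.76)]
hook_foot [([0.5699, 0.1172, 0.0021], 0.48)]
vial_mid [([0.5537, 0.0931, 0.0102], 0.57)]
```

View pics/top7.png

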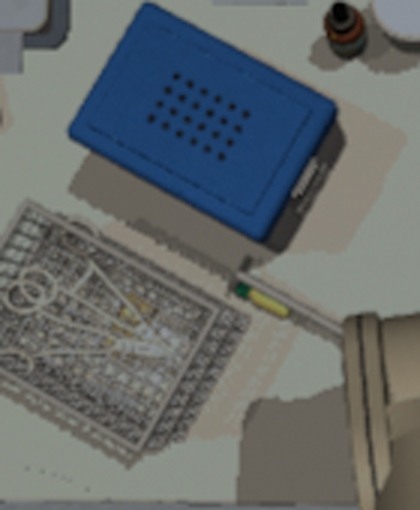

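The vial (crop 262,300) is coming along beside the rod, its cap at the eye (238,288), now at the mouth. Continuing.

```bash
python3 -m jog '{"offset":[[-0.001,-0.0018,0],[-0.0019,-0.0035,0],[-0.0029,-0.0053,0],[-0.0033,-0.0062,0],[-0.0033,-0.0062,0],[-0.0033,-0.0062,0],[-0.0033,-0.0062,0],[-0.0033,-0.0062,0],[-0.0033,-0.0062,0],[-0.0033,-0.0062,0],[-0.0033,-0.0062,0],[-0.0033,-0.0062,0],[-0.0033,-0.0062,0],[-0.0029,-0.0053,0],[-0.0019,-0.0035,0],[-0.001,-0.0018,0],[0,0,0],[0,0,0]],"yaw":[0,0,0,0,0,0,0,0,0,0,0,0,0,0,0,0,0,0],"jaw":[1,1,1,1,1,1,1,1,1,1,1,1,1,1,1,1,1,1]}' 100
python3 - <<'E'
from h import *
for c in("side","top"):
    p=manip.camera(c); save(p,c+"8",(140,140,340,310) if c=="top" else None,3 if c=="top" else 1)
    for n in("hook_shaft","hook_foot","vial_mid"): print(n,[(np.round(d["at"],4).tolist(),round(d["score"],2)) for d in manip.tip_of(p,n)[:2]])
E
```

```text
clock: 18.27
position: [0.4321, -0.1421, 0.0054]
ee_rot: [0.86, 0.511, 0.0, 0.0]
ft_force: [-0.6, 0.8, -1.1]
grip_width: 0.187
grasp_force: 98.0
hook_shaft [([0.4653, -0.0727, 0.0273], 0.95), ([0.5274, 0.0309, -0.0001], 0.69)]
hook_foot [([0.5303, 0.0289, -0.0021], 0.87), ([0.4665, -0.0741, 0.0266], 0.46)]
vial_mid [([0.5067, 0.0097, 0.009], 0.58)]
hook_shaft [([0.467, -0.0789, 0.0259], 0.63), ([0.5895, -0.1827, -0.0012], 0.61)]
hook_foot [([0.5251, 0.0329, 0.0019], 0.59)]
vial_mid [([0.5071, 0.0104, 0.0062], 0.44)]
```

```bash
python3 -m jog '{"offset":[[0.0025,0.0045,0],[0,0,0.01],[0,0,0.02],[0,0,0.02],[0.002,-0.01,0],[0.003,-0.015,0],[0.003,-0.015,0],[0.003,-0.015,0],[0.003,-0.015,0],[0.002,-0.01,0],[0,-0.005,0],[0,0,-0.02],[0,0,-0.02],[0,0,-0.008],[0,0,-0.003],[0,0,0]],"yaw":[0,0,0,0,4,4.1,4.1,4.1,4.1,4.1,4,0,0,0,0,0],"jaw":[1,1,1,1,1,1,1,1,1,1,1,1,1,1,1,1]}' 100
python3 - <<'E'
from h import *
for c in("side","top"):
    p=manip.camera(c); save(p,c+"9",(140,140,420,320) if c=="top" else None,2.8 if c=="top" else 1)
    for n in("hook","hook_shaft","hook_foot","vial_mid"): print(n,[(np.round(d["at"],4).tolist(),round(d["score"],2)) for d in manip.tip_of(p,n)[:2]])
E
```

```text
clock: 20.0
position: [0.4505, -0.2224, 0.0045]
ee_rot: [0.707, 0.707, 0.0, -0.0]
ft_force: [1.0, -0.7, -2.5]
grip_width: 0.185
grasp_force: 98.0
hook [([0.4494, -0.2375, 0.0158], 0.78), ([0.5866, -0.1863, 0.0037], 0.2)]
hook_shaft [([0.4493, -0.1472, 0.0263], 0.52)]
hook_foot [([0.6958, -0.12, 0.0206], 0.18)]
vial_mid [([0.5066, 0.011, 0.0092], 0.56)]
hook []
hook_shaft [([0.452, -0.1525, 0.0236], 0.8)]
hook_foot [([0.4528, -0.0229, 0.0021], 0.65)]
vial_mid [([0.5059, 0.0127, 0.0097], 0.62)]
```

View pics/top9.png

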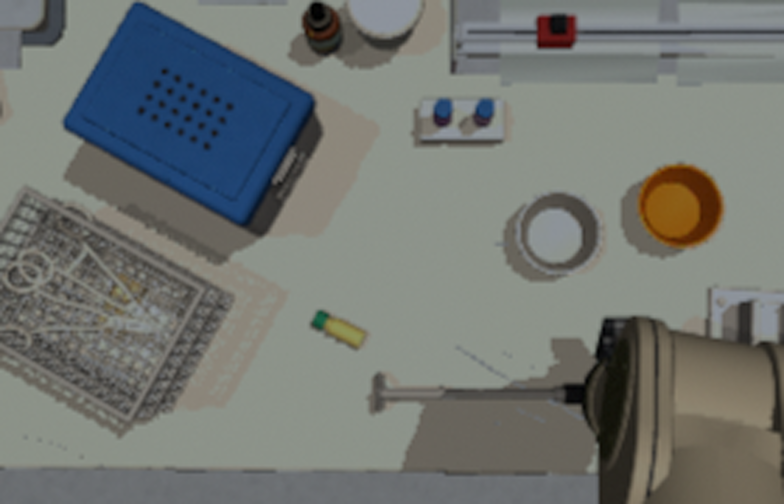

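The vial lies in the open at crop (340,330) with its cap up-left, and the hook is laid along the front edge with its eye at (378,392), well clear. Releasing and measuring the vial.

```bash
python3 -m jog '{"offset":[[0,0,-0.002],[0,0,0],[0,0,0],[0,0,0],[0,0,0],[0,0,0.01],[0,0,0.03],[0,0,0.04],[0.0056,0.03,0.025],[0.0056,0.03,0],[0.0056,0.03,0],[0.0056,0.03,0],[0.0056,0.03,0],[0.0056,0.03,0],[0.0056,0.03,0],[0,0,0],[0,0,0]],"yaw":[0,0,0,0,0,0,0,0,-4,-4,-4,-4,-4,-4,-4,0,0],"jaw":[1,0.5,0.5,0.5,0.5,0.5,0.5,0.5,0.5,0.5,0.5,0.5,0.5,0.5,0.5,0.5,0.5]}' 40
cat > v.py <<'E'
from h import *
from scipy.spatial.transform import Rotation as Ro
np.set_printoptions(precision=4,suppress=True)
o=manip.get_obs(); p=manip.camera("wrist"); save(p,"wv%d"%p["shot"])
T=np.eye(4);T[:3,:3]=Ro.from_quat(o["ee_rot"]).as_matrix();T[:3,3]=o["position"]
C=T@np.array(p["hand_eye"]); p["eye"]=C[:3,3]; p["attitude"]=C[:3,:3]
print("tool x yaw",np.degrees(np.arctan2(T[1,0],T[0,0])),T[:3,3])
hsv=cv2.cvtColor(p["frame"],cv2.COLOR_RGB2HSV)
def big(lo,hi):
    m=cv2.inRange(hsv,lo,hi);n,l,s,c=cv2.connectedComponentsWithStats(m);i=1+np.argmax(s[1:,4]);return (l==i).astype(np.uint8),s[i,4]
y,ny=big((22,100,60),(34,255,255));g,ng=big((45,80,20),(90,255,255));print(ny,ng)
cs=[]
for m in(y,g): 
    q=np.argwhere(m)[:,::-1].mean(0);cs.append(plane(p,q,.0085)[:2]);print(q,cs[-1])
P=np.array([plane(p,q,.0085)[:2] for q in cv2.findNonZero(y|g).reshape(-1,2)]).astype(np.float32)
r=cv2.minAreaRect(P);d=cs[1]-cs[0];print("rect",r,"axis yaw",np.degrees(np.arctan2(d[1],d[0])))
E
python3 v.py; python3 - <<'E'
from h import *
p=manip.camera("top")
for n in("hook","hook_foot","vial_mid","pot"): print(n,[(np.round(d["at"],4).tolist(),round(d["score"],2)) for d in manip.tip_of(p,n)[:2]])
E
```

```text
clock: 21.92
position: [0.49, -0.0108, 0.1082]
ee_rot: [0.856, 0.516, 0.0, 0.0]
ft_force: [-0.7, -1.2, 0.1]
grip_width: 0.504
grasp_force: 0.0
tool x yaw 62.14903345048423 [ 0.49   -0.0108  0.1082]
1057 387
[287.3822 187.0397] [0.5035 0.0037]
[286.093  153.3669] [0.514 0.026]
rect ((0.5060523152351379, 0.009088510647416115), (0.04937088489532471, 0.0163913331925869), 64.69784545898438) axis yaw 64.6645408291621
hook [([0.454, -0.2406, 0.0143], 0.75)]
hook_foot []
vial_mid []
pot [([0.5903, -0.1861, 0.0001], 0.89), ([0.6159, -0.293, 0.0015], 0.57)]
```

```bash
python3 -m jog '{"offset":[[0.008,0.01,-0.01],[0.008,0.0105,-0.03],[0,0,-0.03],[0,0,-0.02],[0,0,-0.01],[0,0,-0.005],[0,0,0],[0,0,0],[0,0,0],[0,0,0],[0,0,0],[0,0,0],[0,0,0.01],[0,0,0.02],[0,0,0.03],[0,0,0.03],[0,0,0]],"yaw":[1.2,1.3,0,0,0,0,0,0,0,0,0,0,0,0,0,0,0],"jaw":[0.5,0.5,0.5,0.5,0.5,0.5,0.5,0.85,1,1,1,1,1,1,1,1,1]}' 25
python3 v.py; python3 - <<'E'
from h import *
for c in("side","top"):
    p=manip.camera(c)
    for n in("hook","hook_foot","vial_mid","pot"): print(n,[(np.round(d["at"],4).tolist(),round(d["score"],2)) for d in manip.tip_of(p,n)[:2]])
E
```

```text
clock: 23.63
position: [0.5088, 0.0083, 0.0985]
ee_rot: [0.846, 0.533, 0.003, 0.002]
ft_force: [1.0, 0.6, -0.7]
grip_width: 0.183
grasp_force: 25.3
tool x yaw 64.44108729678624 [0.5088 0.0083 0.0985]
2405 1167
[280.101  299.6919] [ 0.4792 -0.0547]
[279.8852 247.8029] [ 0.4985 -0.0141]
rect ((0.48474356532096863, -0.044161055237054825), (0.09304746985435486, 0.028352268040180206), 64.28864288330078) axis yaw 64.64105825907754
hook [([0.4529, -0.2407, 0.0127], 0.76)]
hook_foot []
vial_mid [([0.5593, 0.0912, 0.0017], 0.56), ([0.5097, 0.0117, 0.1009], 0.42)]
pot [([0.4705, -0.3568, -0.002], 0.65), ([0.589, -0.1817, 0.003], 0.61)]
hook [([0.4548, -0.2422, 0.0101], 0.69)]
hook_foot []
vial_mid [([0.4503, -0.15, 0.0197], 0.37), ([0.468, -0.3575, -0.0001], 0.29)]
pot [([0.6137, -0.2917, 0.0033], 0.74), ([0.5903, -0.1826, -0.0042], 0.62)]
```

```bash
python3 -m jog '{"offset":[[0.0055,-0.0135,0],[0.0115,-0.0274,0],[0.0115,-0.0274,0],[0.0115,-0.0274,0],[0.0115,-0.0274,0],[0.0115,-0.0274,0],[0.0115,-0.0274,0],[0.0055,-0.0135,0],[0,0,0],[0,0,0],[0,0,-0.02],[0,0,0]],"yaw":[0,0,0,0,0,0,0,0,0,0,0,0],"jaw":[1,1,1,1,1,1,1,1,1,1,1,1]}' 25
python3 - <<'E'
from h import *
o=manip.get_obs();print(o["position"])
for c in("wrist","side","top"):
    p=manip.camera(c)
    if c=="wrist": save(p,"wp")
    for n in("vial_mid","pot"): print(n,[(np.round(d["at"],4).tolist(),round(d["score"],2)) for d in manip.tip_of(p,n)[:2]])
E
```

```text
clock: 25.18
position: [0.584, -0.1822, 0.0697]
ee_rot: [0.846, 0.534, -0.001, -0.002]
ft_force: [-1.4, 0.3, -1.6]
grip_width: 0.181
grasp_force: 25.3
[ 0.58398286 -0.18224618  0.06965757]
vial_mid [([0.5827, -0.1801, 0.0711], 0.94), ([0.447, -0.2404, 0.0146], 0.39)]
pot [([0.614, -0.2943, 0.0001], 0.89), ([0.5915, -0.184, -0.0023], 0.73)]
vial_mid [([0.5898, -0.1812, 0.0826], 0.55)]
pot [([0.5905, -0.1857, -0.0003], 0.98), ([0.6125, -0.2891, 0.0007], 0.71)]
vial_mid [([0.7902, -0.0314, -0.0021], 0.32)]
pot [([0.5906, -0.1835, 0.0002], 0.59)]
```

View pics/wp.png

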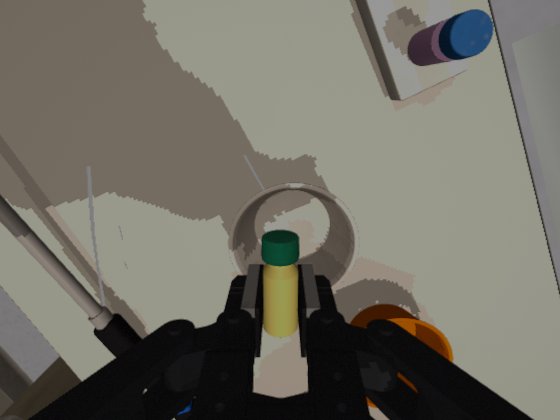

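Wrist view: the vial is held centred, at (281,285), over the steel pot with its rim around (293,240). The pot is about 6 mm farther along x. Correcting and lowering.

```bash
python3 -m jog '{"offset":[[0.006,-0.0025,0],[0,0,-0.015],[0,0,-0.015],[0,0,-0.008],[0,0,-0.004],[0,0,-0.004],[0,0,0],[0,0,0]],"yaw":[0,0,0,0,0,0,0,0],"jaw":[1,1,1,1,1,1,1,1]}' 25
```

```text
clock: 26.3
position: [0.592, -0.1862, 0.0268]
ee_rot: [0.846, 0.533, 0.0, 0.0]
ft_force: [-0.2, -0.8, -0.0]
grip_width: 0.184
grasp_force: 25.3
```

```bash
python3 -m jog '{"offset":[[-0.001,0.002,-0.003],[0,0,-0.003],[0,0,-0.002],[0,0,0]],"yaw":[0,0,0,0],"jaw":[1,1,1,1]}' 25
```

```text
clock: 26.63
position: [0.5904, -0.184, 0.018]
ee_rot: [0.846, 0.533, -0.0, -0.0]
ft_force: [-0.0, 0.5, -0.5]
grip_width: 0.184
grasp_force: 25.3
```

```bash
python3 -m jog '{"offset":[[0,0,-0.002],[0,0,-0.001],[0,0,0]],"yaw":[0,0,0],"jaw":[1,1,1]}' 20
python3 -m jog '{"offset":[[0,0,0],[0,0,0],[0,0,0],[0,0,0.004],[0,0,0.006],[0,0,0.01],[0,0,0.02],[0,0,0.03],[0,0,0.04],[0,0,0.04],[-0.03,0,0.03],[-0.04,0,0],[-0.04,0,0],[0,0,0]],"yaw":[0,0,0,0,0,0,0,0,0,0,0,0,0,0],"jaw":[0.77,0.75,0.73,0.73,0.73,0.73,0.73,0.73,0.73,0.73,0.73,0.73,0.73,0.73]}' 20
python3 - <<'E'
from h import *
for c in("wrist","side","top"):
    p=manip.camera(c)
    if c=="wrist": save(p,"wend")
    for n in("vial_mid","pot","hook","hook_foot"): print(n,[(np.round(d["at"],4).tolist(),round(d["score"],2)) for d in manip.tip_of(p,n)[:2]])
E
```

```text
clock: 26.88
position: [0.5906, -0.1841, 0.0151]
ee_rot: [0.846, 0.533, -0.0, -0.0]
ft_force: [0.1, -0.5, -0.2]
grip_width: 0.186
grasp_force: 25.3
clock: 28.05
position: [0.4746, -0.1846, 0.195]
ee_rot: [0.847, 0.532, -0.003, -0.0]
ft_force: [0.9, -1.1, 0.3]
grip_width: 0.266
grasp_force: 0.0
vial_mid [([0.5914, -0.1832, 0.01], 0.79), ([0.5808, -0.2063, 0.0128], 0.62)]
pot [([0.6167, -0.2907, 0.0014], 0.73), ([0.5919, -0.1851, -0.0017], 0.59)]
hook [([0.448, -0.2409, 0.0163], 0.77)]
hook_foot [([0.447, -0.0275, -0.0012], 0.8)]
vial_mid [([0.5934, -0.1839, 0.0122], 0.53)]
pot [([0.6127, -0.2925, 0.0026], 0.94), ([0.5906, -0.1842, -0.0004], 0.8)]
hook [([0.4506, -0.2392, 0.0124], 0.71)]
hook_foot [([0.4538, -0.0283, -0.0036], 0.63)]
vial_mid [([0.5884, -0.1851, 0.0114], 0.51)]
pot [([0.6149, -0.2935, 0.0043], 0.95), ([0.59, -0.1822, -0.0011], 0.79)]
hook []
hook_foot [([0.4503, -0.0243, -0.0052], 0.79)]
```

View pics/wend.png

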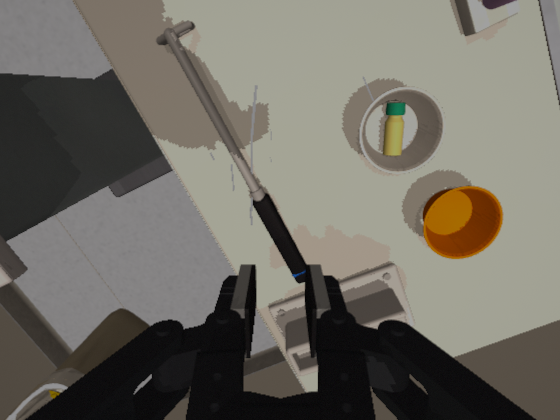

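The vial lies in the upright steel pot at (395,128). The hook lies flat, from its eye at (175,33) to its handle at (280,235), and the gripper is clear of everything. Handing in.

```bash
python3 -c "from workcell import manip; print(manip.hand_in())"
```

```text
the job is handed in; nothing more can be done
None
```

The job is handed in: at the last look the yellow vial lay in the upright steel gallipot, the hook lay on the open worktop in front of the gap's mouth, and I moved nothing near the rack vials or the sample cup; the hand-in gave no verdict.

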